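Unbolt the drying press

TASK

Unbolt the lid of the wooden drying press: with one fingertip press its spring safety catch down and keep it down, while the other fingertip pushes the bolt by its upright tab all the way open, out of the keeper on the front rail. Only when the bolt is fully open let the catch go so that it springs back up and locks the bolt there, and move clear. Nothing is to be gripped or lifted, and the things standing on and around the press stay where they are.

Things in the scene. Friction and masses are not known exactly. Their poses are not given: they have to be found in the camera images.
- press: Drying press: flat brown wooden case 280 x 280 mm, 50 mm high, fixed to the bench. Origin: centre of its underside, on the work surface; z up, +x = the way the bolt opens, away from the front rail (50 mm strip on the -x side, with the keeper). On the lid the steel bolt lies along y = +33 mm and the catch along y = -33 mm; between the two, nothing stands higher than 70 mm above the work surface.
- tab_face (a point): Middle of the face to push (facing -x, the front rail) of the bolt's upright tab, 100 mm above the work surface; moves with the bolt; bolt shut: press x -15, y +33 mm. The tab is a steel plate 26 mm wide (press y), 10 mm thick, 76 to 114 mm above the work surface. The 45 mm in front of that face are free above the bar (bar top at 76 mm, staples over it at 80 mm).
- bolt_slide (a joint): Travel of the bolt in m along press +x: 0 shut, 0.034 fully open (end stop). About 2 N of friction; stays where left. Three notches in its underside meet the catch's tooth: shut (0 to 0.002), half-way (about 0.013 to 0.019), open (0.030 to 0.034); in each a risen catch locks the bolt. Starts at 0 to 0.0015.
- catch_top (a point): Centre of the top of the safety catch's press plate: ribbed steel, 84 mm long (press x), 26 mm wide (press y), 94 mm above the work surface when up, 85 mm fully down; at press x -12, y -33 mm. Catch and tab lie 66 mm apart (middle to middle) across the bolt. A fingertip may slide along the plate while holding it down.
- catch_press (a joint): How far the catch is pressed down, in m: 0 up (locking), 0.009 fully down. Springs back by itself: about 3 N to start, 7 N fully down. The bolt is free to slide only beyond 0.006.
- catch: The safety catch itself, a part of the press that moves straight down and up (origin = the press's origin when it is up; use point catch_top to find it).
- spacer: Bystander, to be left alone: pine block 50 x 35 x 35 mm on the lid. Origin: centre of its underside.
- jar_small: Bystander, to be left alone: small glass jar, 40 mm across, 50 mm high, on the lid. Origin: centre of its underside.
- weight: Bystander, to be left alone: steel disc weight, 38 mm across, 26 mm high, on the front rail or lid beside the catch. Origin: centre of its underside.
- mug: Bystander, to be left alone: white mug, 76 mm across, 85 mm high, beside the press. Origin: centre of its underside.
- jar: Bystander, to be left alone: amber jar, 64 mm across, 80 mm high, beside the press. Origin: centre of its underside.
- cards: Bystander, to be left alone: wooden block of cards 90 x 65 x 30 mm, beside the press. Origin: centre of its underside.
- spatula: Bystander, to be left alone: spatula 200 mm long lying beside the press. Origin: centre of its underside.

How it is judged (in metres and radians):
On the way, in this order (a step that is already met when the one before it is completed fails the run):
1. a finger presses the catch down while the bolt is still shut (value of joint catch_press above 0.003 m and value of joint bolt_slide below 0.006 m and contact force between the fingers and catch above 0.5 N), for 0.05 s.
2. the bolt is pushed all the way open while a finger still holds the catch down (value of joint catch_press above 0.005 m and value of joint bolt_slide above 0.029 m and contact force between the fingers and catch above 0.5 N), for 0.1 s.
At the end, for the whole second after the job is handed in: The bolt is at rest in its open notch (travel over 29 of 34 mm) and the catch has sprung up again (less than 2 mm down) (value of joint bolt_slide above 0.029 m and value of joint catch_press between -0.002 and 0.002 m and velocity of joint bolt_slide between -0.01 and 0.01 m/s); the robot touches nothing.
It fails at once if the catch was let up into the half-way notch before the bolt was open (value of joint bolt_slide between 0.01 and 0.022 m and value of joint catch_press below 0.003 m).
It fails at once if a bystander was moved more than 20 mm, lifted or knocked over (distance of any of spacer, jar_small, weight, mug, jar, cards, spatula from where it was at the start of the episode above 0.02 m).
It also fails if it takes over 35 s, if anything falls off the work surface, if the arm or the gripper's body presses on something with over 40 N, if the wrist force passes 120 N, or if a joint passes its speed limit or range.

ROBOT

A 6-joint arm with a two-finger parallel gripper is mounted at the origin on the work surface. World frame = base frame: x ahead of the robot, y to its left, z up, the work surface at z = 0. Lengths are in mm, angles in rad, forces in N, time in s.
With the tool pointing down it reaches from about 350 to 725 mm from the base axis. Payload 4.3 kg.
Tool frame: the origin (TCP) lies on the centre line of the jaws, within the pads' length; the fingertips stand 17 mm ahead of it and the grasp point (between the pads) lies 2 mm behind it; z points along the fingers, y is the line along which they close (so a half turn about z gives the same grasp; the last joint's range is limited). The gripper opens to 85 mm and grips with 20 to 120 N. Pads are 22 mm wide; open, the fingers measure 114 mm over their backs; the gripper's body (76 mm by 85 mm) begins 54 mm behind the grasp point. The pads swing forward as they close: fully open they stand 13 mm farther back than shut.
Start: joints at [1.134, 0.377, 0.081, 1.274, 0, 1.46], TCP at [184.59, 544.602, 248.329] pointing down, gripper open.
Joint ranges: [-2.72, 2.72], [-0.84, 1.66], [-1.02, 1.22], [-1.77, 2.12], [-1.37, 1.28], [-3.14, 3.14]. Speed limits (rad/s): [2.57, 2.57, 3.14, 3.14, 3.14, 3.14].

INTERFACE

Orientations are given as a unit quaternion [w, x, y, z].
In Python, from cell import arm, vision, spotter gives the robot as it stands.
- The arm moves only by the shell command python3 -m creep 'ROWS' [OPENING] [FORCE]. ROWS is JSON, a list of rows, each a list of 4 numbers: the shift along the tool's x, y, z in m, then the turn about the tool's z in degrees. A call has 1 to 12 rows; each row shifts and turns the commanded pose from where the row before left it, along the tool's axes as they then stand; what a row does not reach is not made up. A row lasts 1/8 s, in which the tool goes at most 62.5 mm and 10.7 degrees, less where a joint would pass 70% of its speed; a pose out of reach is approached as far as the arm can. A call with a gripper value outside its range is refused whole. OPENING is the finger opening in m, from 0 to 0.0854, set as the call begins (- or left out, the last holds). The fingers move at their own pace and stop on an object; FORCE is the grip in N (left out, the last holds). Time passes only in rows, so rows that do not move let the fingers close. It gives the time, the measured TCP pose, the force, the opening and the grip force at its end, in the units of the state.
- arm.state(): the state, without advancing time (a new reading comes with each control period).
- vision.get_image(name): name is "scene" or "top" or "wrist"; returns a dict with "color" (400x640x3 uint8, red, green, blue), "fx", "fy", "cx", "cy" (pixels), "D" ([k1, k2, p1, p2, k3] as OpenCV has them; the pictures are not rectified), "R" (3x3) and "t" (3): a world point X has camera coordinates R X + t. Camera axes: x right, y down, z forward; pixel columns grow to the right and rows downward; lengths in mm; the calibration is good to about 2 mm. A picture is of the moment at which its call begins. There is no depth.
- arm.finish_job(): hands the job in; it is judged then, once.
Trained networks look in the newest picture that a camera, given by its name, has taken for a name from the list of things; names that differ only in an ending like _2 or _b are one class to them, and where a whole thing is asked for, a point or a joint stands for the part that bears it (a point fixed in the world has none). Each returns a list of dicts, best first, with "p" (0 to 1); they miss things now and then, are a little off and sometimes report something else, mostly with a low value. They report only what shows in the picture. A call takes as long as a camera call.
- spotter.cut_out(thing, camera): "mask" (400x640 bool, what is visible of it) and "extent" ([left, top, right, bottom] in pixels, round what is visible of it).
- spotter.landmark_of(thing, camera): "location" ([column, row] in pixels: a listed point, or the origin of a listed thing).
The state is a dict: "time_s": time; "joint_pos": joint angles; "joint_vel": joint speeds; "joint_efforts": joint torques, N m; "position": TCP position; "tcp_rot": TCP orientation; "wrist_force": force on the tool from outside, world axes, zero at the start; "wrist_torque": the same for the moment, N m; "grip_width": opening from 0.0 (shut) to 1.0 (fully open); "gripper_force": force on a finger pad.
Only numpy, scipy, OpenCV 4.12 (cv2) and the standard library are available. Lean on these libraries where they do the work, as an engineer would, in place of code of your own. Each camera call takes 0.05 s, during which the arm holds its last target. There are 200 camera calls.

## Working session

There is one attempt and no reset: what is moved stays moved. The work goes in short steps, Python scripts to look and compute and a shell command to move; the robot and the scene stay as the last step left them, time stands still between calls to the robot, and variables do not carry over. Pictures are saved under pics/ and viewed, at most 10 in all, crops included, and the job is handed in when it is done.

```bash
mkdir -p pics; cat > h.py <<'E'
import numpy as np, cv2
from cell import arm, vision, spotter
def ray(im,px):
    K=np.array([[im['fx'],0,im['cx']],[0,im['fy'],im['cy']],[0,0,1]])
    u=cv2.undistortPoints(np.array([[px]],float),K,np.array(im['D'],float))[0,0]
    R=np.array(im['R']);t=np.array(im['t'])
    return -R.T@t, R.T@np.array([u[0],u[1],1])
def atz(im,px,z):
    o,d=ray(im,px); return o+d*(z-o[2])/d[2]
def save(im,n): cv2.imwrite('pics/'+n+'.png',im['color'][:,:,::-1])
Z=dict(press=0,tab_face=100,catch_top=94,spacer=50,jar_small=50,weight=50,mug=0,jar=0,cards=0,spatula=0)
E
python3 - <<'E'
from h import *
s=arm.state(); print(s)
for c in ['top','scene']:
    im=vision.get_image(c); save(im,c+'0')
    for n in Z:
        for r in spotter.landmark_of(n,c)[:2]: print(c,n,round(r['p'],2),np.round(r['location']),atz(im,r['location'],Z[n]).round(1))
E
```

```text
{'time_s': 0.0, 'joint_pos': array([ 1.13373587e+00,  3.78074688e-01,  7.96535958e-02,  1.27438704e+00,
       -3.92544881e-06,  1.46046234e+00]), 'joint_vel': array([ 0.00089569, -0.00036082,  0.00076944, -0.0001646 ,  0.00144462,
        0.00030572]), 'joint_efforts': array([ 3.79217054e-04, -4.63604558e+01,  2.69877452e+01,  2.08695175e-02,
       -4.14732995e-04,  5.23391378e-06]), 'position': array([184.29976906, 544.02629984, 247.36491724]), 'tcp_rot': array([-2.69999243e-04,  1.62637494e-01,  9.86685377e-01, -9.68993679e-04]), 'wrist_force': array([-0.95593379, -0.16409749,  0.1528503 ]), 'wrist_torque': array([-0.01174852,  0.0051866 , -0.00910429]), 'gripper_force': 0.0, 'grip_width': 0.9993255109444089}
top press 0.83 [323. 198.] [605.8  37.7   0. ]
top tab_face 0.58 [308. 200.] [581.6  72.1 100. ]
top tab_face 0.4 [372. 166.] [660.4 -59.8 100. ]
top catch_top 0.82 [338. 198.] [589.9  10.7  94. ]
top spacer 0.61 [372. 163.] [679.4 -66.6  50. ]
top jar_small 0.9 [282. 155.] [691.3 134.7  50. ]
top weight 0.6 [371. 240.] [507.7 -66.7  50. ]
top weight 0.33 [322. 196.] [601.3 
[... 197 characters left out ...]

top cards 0.38 [372. 240.] [511.3 -74.9   0. ]
top spatula 0.79 [417. 263.] [ 462.3 -179.1    0. ]
scene press 0.61 [324. 245.] [603.1  35.3   0. ]
scene press 0.6 [324. 249.] [616.6  32.5   0. ]
scene tab_face 0.85 [338. 209.] [589.7  74.  100. ]
scene tab_face 0.34 [313. 218.] [611.6   5.9 100. ]
scene catch_top 0.58 [311. 215.] [592.5   3.8  94. ]
scene spacer 0.76 [287. 255.] [674.  -71.3  50. ]
scene jar_small 0.8 [374. 244.] [684.2 142.   50. ]
scene weight 0.71 [275. 214.] [509.2 -76.7  50. ]
scene mug 0.55 [416. 258.] [702.9 247.1   0. ]
scene jar 0.56 [410. 221.] [559.3 285.1   0. ]
scene cards 0.77 [238. 273.] [ 657.5 -190.4    0. ]
scene cards 0.23 [327. 246.] [607.8  41.4   0. ]
```

```bash
python3 - <<'E'
import cv2
a=cv2.imread('pics/top0.png')[100:300,180:460]; cv2.imwrite('pics/topc.png',cv2.resize(a,(800,571),interpolation=cv2.INTER_CUBIC))
a=cv2.imread('pics/scene0.png')[140:340,190:470]; cv2.imwrite('pics/scenec.png',cv2.resize(a,(800,571),interpolation=cv2.INTER_CUBIC))
E
```

```text
(no output)
```

View pics/topc.png

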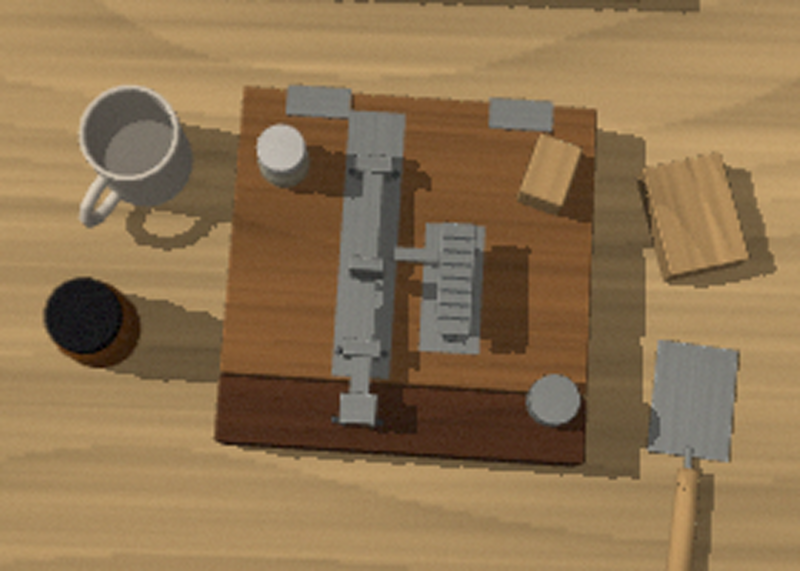

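View pics/scenec.png

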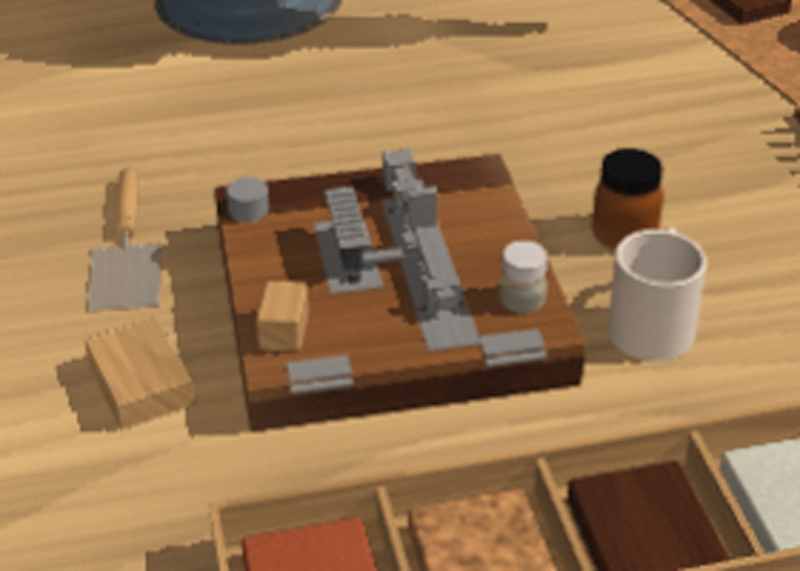

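The crops show the press with the bolt at upper row (crop top ≈(365,265) for tab), the catch's ribbed plate at ≈(458,285), opening towards the picture top (world +x). Bystanders are all clear of the strip between. Next I get its yaw and pose.

```bash
cat > pose.py <<'E'
from h import *
from scipy.optimize import least_squares
im=vision.get_image('top'); im2=vision.get_image('scene')
c=lambda u,v,o:(o[0]+u*.35,o[1]+v*.35)
T=(180,100);S=(190,140)
obs=[(im,c(245,87,T),(140,140,50)),(im,c(597,110,T),(140,-140,50)),(im,c(217,442,T),(-140,140,50)),(im,c(583,464,T),(-140,-140,50)),
(im2,c(218,187,S),(-140,-140,50)),(im2,c(500,155,S),(-140,140,50)),(im2,c(583,350,S),(140,140,50)),(im2,c(248,393,S),(140,-140,50)),
(im,c(455,229,T),(30,-33,94)),(im,c(455,340,T),(-54,-33,94)),(im2,c(340,188,S),(-54,-33,94)),(im2,c(352,247,S),(30,-33,94))]
for i,n in ((im,'top'),(im2,'scene')):
    r=spotter.landmark_of('catch_top',n)
    if r: obs.append((i,r[0]['location'],(-12,-33,94)))
    r=spotter.landmark_of('tab_face',n)
    if r: obs.append((i,r[0]['location'],(-14,33,100)))
def w(p,q):
    a=p[2];return np.array([p[0]+q[0]*np.cos(a)-q[1]*np.sin(a),p[1]+q[0]*np.sin(a)+q[1]*np.cos(a),q[2]])
res=lambda p:np.concatenate([(atz(i,px,q[2])-w(p,q))[:2] for i,px,q in obs])
r=least_squares(res,[605,38,0],loss='soft_l1',f_scale=3)
print(r.x,np.degrees(r.x[2]));print(res(r.x).reshape(-1,2).round(1).tolist())
for q in [(-33,0,94),(-15,33,100),(-12,-33,94)]: print(q,w(r.x,q).round(1))
E
python3 pose.py
```

```text
[ 6.05079333e+02  3.84060201e+01 -3.50490886e-02] -2.0081648531414227
[[-2.0, 0.2], [-2.1, 0.5], [-2.3, -1.6], [-1.0, 1.6], [3.6, 2.9], [5.1, -2.9], [8.3, -6.2], [5.2, 0.4], [-6.0, 3.5], [-5.2, -1.0], [2.0, 0.5], [3.3, -3.2], [0.1, -0.4], [-5.6, 2.4], [8.5, -4.1], [-20.7, 10.5]]
(-33, 0, 94) [572.1  39.6  94. ]
(-15, 33, 100) [591.2  71.9 100. ]
(-12, -33, 94) [591.9   5.8  94. ]
```

```bash
python3 -m creep '[[-0.04,-0.027,0,0],[-0.044,-0.0294,0,0],[-0.044,-0.0294,0,0],[-0.044,-0.0294,0,0],[-0.044,-0.0294,0,0],[-0.044,-0.0294,0,0],[-0.044,-0.0294,0,0],[-0.044,-0.0294,0,0],[-0.044,-0.0294,0,0],[-0.044,-0.0294,0,0],[-0.044,-0.0294,0,0],[-0.044,-0.0294,0,0]]' 0.0515
python3 -m creep '[[0,0,0.015,-8],[0,0,0.015,-8.7],[0,0,0.02,0],[0,0,0,0]]'
cat > wr.py <<'E'
from h import *
import sys
im=vision.get_image('wrist'); save(im,sys.argv[1]); s=arm.state(); print(s['position'],s['tcp_rot'],s['wrist_force'],s['time_s'],s['grip_width'])
for n in ['tab_face','catch_top','press']:
    for c in ['wrist','top','scene']:
        i=vision.get_image(c)
        for r in spotter.landmark_of(n,c)[:1]: print(c,n,round(r['p'],2),np.round(r['location']),atz(i,r['location'],Z[n]).round(1))
E
python3 wr.py w1
```

```text
time_s: 2.9
position: [569.4, 43.0, 248.5]
tcp_rot: [0.0, 0.163, 0.987, 0.0]
wrist_force: [1.1, -0.2, -0.4]
grip_width: 0.605
gripper_force: 0.0
time_s: 3.4
position: [567.1, 44.5, 196.8]
tcp_rot: [-0.002, 0.018, 1.0, 0.0]
wrist_force: [0.1, -0.4, -0.2]
grip_width: 0.603
gripper_force: 0.0
[567.78135022  44.56048376 197.9338909 ] [-7.98118870e-04  1.76964322e-02  9.99843086e-01  5.42697083e-05] [ 1.54597935 -0.48860711  0.02526929] 3.45 0.6054365899586759
wrist tab_face 0.88 [350. 236.] [591.7  73.3 100. ]
scene tab_face 0.6 [338. 207.] [580.2  75.8 100. ]
scene catch_top 0.54 [315. 215.] [594.5  13.8  94. ]
wrist press 0.6 [308. 211.] [603.2  38.    0. ]
scene press 0.85 [326. 246.] [609.6  38.8   0. ]
```

View pics/w1.png

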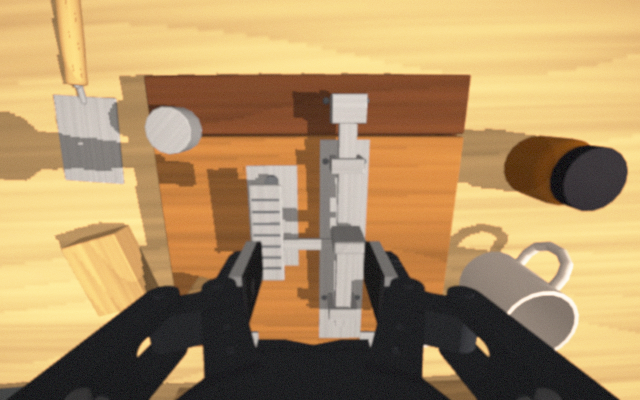

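```bash
python3 - <<'E'
from h import *
im=vision.get_image('wrist'); s=arm.state(); print(s['position'])
print(-np.array(im['R']).T@im['t'])
for n,px,z in [('FL',(146,75),50),('FR',(470,75),50),('rail l',(155,135),50),('rail r',(463,134),50),('plate tl',(249,184),94),('plate tr',(281,184),94),('plate bl',(251,280),94),('plate br',(284,280),94),('tabtop l',(331,227),114),('tabtop r',(363,227),114),('tabtop bl',(331,240),114),('tf',(350,236),100),('fingertip L',(243,280),180),('R',(385,280),180)]:
    print(n,atz(im,px,z).round(1))
E
```

```text
[568.35605147  44.55817538 198.27520387]
[496.95253648  46.42341588 324.17522546]
FL [460.1 -94.5  50. ]
FR [470.1 181.9  50. ]
rail l [510.5 -95.5  50. ]
rail r [519.5 180.6  50. ]
plate tl [548.7  -5.2  94. ]
plate tr [549.6  19.8  94. ]
plate bl [633.5 -11.6  94. ]
plate br [634.4  16.9  94. ]
tabtop l [579.2  57.2 114. ]
tabtop r [580.   81.1 114. ]
tabtop bl [589.7  57.1 114. ]
tf [592.9  73.1 100. ]
fingertip L [582.3   5.7 180. ]
R [585.1  82.5 180. ]
```

```bash
python3 -c "
import cv2
a=cv2.imread('pics/w1.png')[150:310,220:400]; cv2.imwrite('pics/w1c.png',cv2.resize(a,None,fx=3.75,fy=3.75,interpolation=cv2.INTER_CUBIC))"
```

```text
(no output)
```

View pics/w1c.png

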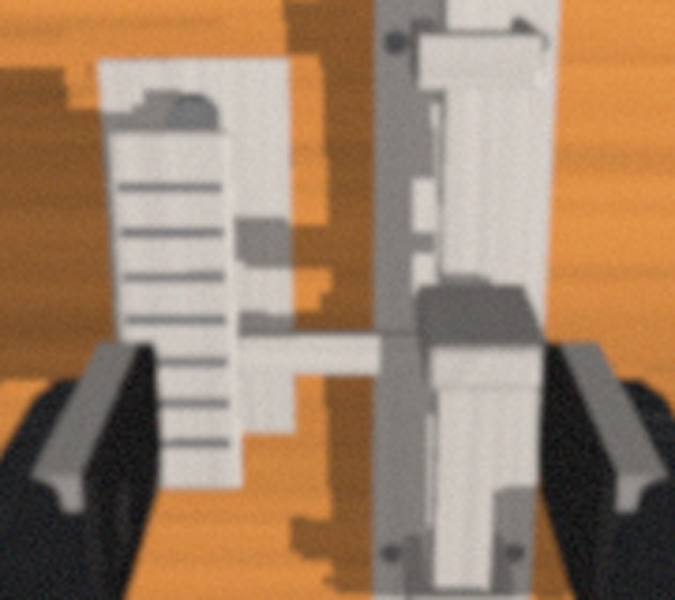

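Tab face lies at about x 591, y 72 (face top edge row 242, cols 334–365), and the plate spans x 549–633, centred on y≈6. This confirms the press pose (605, 38, −2°). I correct y and descend to just above the catch.

```bash
python3 -m creep '[[0,-0.005,0.02,0],[0,0,0.025,0],[0,0,0.02,0],[0,0,0.013,0],[0,0,0,0]]'
python3 wr.py w2
```

```text
time_s: 5.03
position: [567.4, 39.6, 119.4]
tcp_rot: [-0.001, 0.018, 1.0, 0.0]
wrist_force: [0.2, -0.5, 0.2]
grip_width: 0.605
gripper_force: 0.0
[568.08545563  39.55420093 120.34208894] [-1.99242947e-04  1.76553029e-02  9.99844112e-01  4.28918512e-05] [0.34318741 0.13551361 0.24624466] 5.075 0.6040116096367905
wrist tab_face 0.75 [371. 289.] [591.6  70.3 100. ]
scene tab_face 0.89 [337. 206.] [577.2  74.5 100. ]
wrist catch_top 0.88 [256. 284.] [590.9   5.2  94. ]
scene catch_top 0.87 [313. 215.] [592.2   9.5  94. ]
wrist press 0.88 [312. 236.] [601.   37.1   0. ]
scene press 0.7 [323. 246.] [606.2  31.2   0. ]
```

View pics/w2.png

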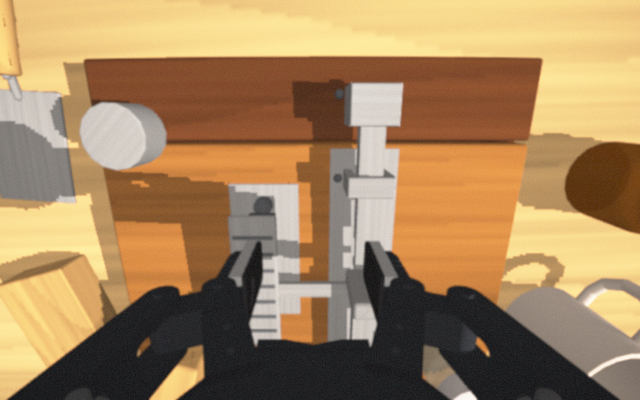

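The picture shows the left finger above the catch plate (≈(248,270)) and the right finger over the bolt bar, in front of the tab (≈(371,289)). Now I lower in small steps until contact.

```bash
python3 -m creep '[[0,0,0.004,0],[0,0,0.002,0],[0,0,0,0]]'
python3 -m creep '[[0,0,0.003,0],[0,0,0,0]]'
python3 -m creep '[[0,0,0.003,0],[0,0,0,0]]'
```

```text
time_s: 6.35
position: [567.9, 39.5, 113.9]
tcp_rot: [-0.0, 0.018, 1.0, 0.0]
wrist_force: [-0.1, 0.3, 0.3]
grip_width: 0.601
gripper_force: 0.0
time_s: 6.6
position: [568.0, 39.6, 111.0]
tcp_rot: [-0.0, 0.018, 1.0, 0.0]
wrist_force: [0.3, 0.0, -0.8]
grip_width: 0.604
gripper_force: 0.0
time_s: 6.85
position: [568.0, 39.5, 108.0]
tcp_rot: [-0.0, 0.018, 1.0, 0.0]
wrist_force: [0.6, 0.5, 0.2]
grip_width: 0.602
gripper_force: 0.0
```

```bash
python3 -m creep '[[0,0,0.003,0],[0,0,0,0]]'
python3 -m creep '[[0,0,0.002,0],[0,0,0,0]]'
python3 -m creep '[[0,0,0.002,0],[0,0,0,0]]'
```

```text
time_s: 7.1
position: [568.2, 39.6, 105.5]
tcp_rot: [0.0, 0.018, 1.0, -0.0]
wrist_force: [-1.2, 0.9, 3.2]
grip_width: 0.603
gripper_force: 1.8
time_s: 7.35
position: [568.2, 39.5, 103.4]
tcp_rot: [0.0, 0.018, 1.0, -0.0]
wrist_force: [-1.3, 0.4, 5.3]
grip_width: 0.604
gripper_force: 2.2
time_s: 7.6
position: [568.2, 39.5, 101.3]
tcp_rot: [0.0, 0.018, 1.0, -0.0]
wrist_force: [-2.5, -0.6, 5.3]
grip_width: 0.602
gripper_force: 2.6
```

```bash
python3 -m creep '[[0,0,0.002,0],[0,0,0,0]]'
python3 -m creep '[[0,0,0.0015,0],[0,0,0,0]]'
python3 -m creep '[[0,0,0.001,0],[0,0,0,0]]'
```

```text
time_s: 7.85
position: [568.2, 39.5, 99.4]
tcp_rot: [0.0, 0.018, 1.0, -0.0]
wrist_force: [-2.0, -0.1, 5.7]
grip_width: 0.602
gripper_force: 2.9
time_s: 8.1
position: [568.3, 39.5, 98.6]
tcp_rot: [0.0, 0.018, 1.0, -0.0]
wrist_force: [-2.7, 0.5, 10.8]
grip_width: 0.605
gripper_force: 4.9
time_s: 8.35
position: [568.3, 39.4, 98.5]
tcp_rot: [0.001, 0.018, 1.0, -0.0]
wrist_force: [-5.4, 0.0, 15.5]
grip_width: 0.6
gripper_force: 7.7
```

Catch is at its lower stop. Sliding towards the tab now.

```bash
python3 -m creep '[[-0.003,0,-0.0003,0],[-0.004,0,0,0],[-0.003,0,0,0],[0,0,0,0]]'
python3 -m creep '[[-0.003,0,0,0],[-0.003,0,0,0],[-0.003,0,0,0],[-0.003,0,0,0],[0,0,0,0]]'
```

```text
time_s: 8.85
position: [569.4, 39.1, 98.2]
tcp_rot: [-0.008, 0.018, 1.0, -0.001]
wrist_force: [-26.6, 1.5, 34.8]
grip_width: 0.606
gripper_force: 17.4
time_s: 9.48
position: [583.1, 38.7, 98.3]
tcp_rot: [-0.006, 0.018, 1.0, -0.001]
wrist_force: [-21.7, 1.1, 29.5]
grip_width: 0.601
gripper_force: 15.1
```

Strong friction on the ribs; I ease the pressure by under a millimetre.

```bash
python3 -m creep '[[0,0,-0.0006,0],[0,0,0,0]]'
python3 -m creep '[[0,0,-0.0006,0],[0,0,0,0]]'
```

```text
time_s: 9.72
position: [583.1, 38.8, 98.4]
tcp_rot: [-0.006, 0.018, 1.0, -0.001]
wrist_force: [-21.0, 1.1, 25.8]
grip_width: 0.604
gripper_force: 13.1
time_s: 9.98
position: [584.6, 38.8, 98.5]
tcp_rot: [-0.005, 0.018, 1.0, -0.0]
wrist_force: [-16.3, -0.1, 20.2]
grip_width: 0.603
gripper_force: 10.3
```

```bash
python3 -m creep '[[0,0,-0.0006,0],[0,0,0,0]]'
python3 -m creep '[[0,0,-0.0005,0],[0,0,0,0]]'
python3 -m creep '[[-0.003,0,0,0],[-0.002,0,0,0],[0,0,0,0]]'
```

```text
time_s: 10.22
position: [585.7, 38.8, 98.6]
tcp_rot: [-0.004, 0.018, 1.0, -0.0]
wrist_force: [-12.4, 0.0, 14.1]
grip_width: 0.602
gripper_force: 7.5
time_s: 10.48
position: [586.7, 38.8, 98.7]
tcp_rot: [-0.003, 0.018, 1.0, -0.0]
wrist_force: [-8.7, 0.3, 8.7]
grip_width: 0.601
gripper_force: 5.0
time_s: 10.85
position: [592.2, 38.6, 98.7]
tcp_rot: [-0.003, 0.018, 1.0, -0.0]
wrist_force: [-8.9, -0.5, 7.0]
grip_width: 0.606
gripper_force: 4.6
```

```bash
python3 -m creep '[[-0.003,0,0,0],[-0.003,0,0,0],[-0.002,0,0,0],[0,0,0,0]]'
python3 wr.py w3
```

```text
time_s: 11.35
position: [600.4, 38.3, 98.7]
tcp_rot: [-0.003, 0.018, 1.0, -0.0]
wrist_force: [-7.5, 0.5, 7.2]
grip_width: 0.602
gripper_force: 4.3
[600.36305104  38.3329786   98.65516122] [-2.75712852e-03  1.77926544e-02  9.99837890e-01 -1.17756528e-04] [-6.7250156   0.56322626  7.43773273] 11.4 0.6026429554081492
wrist tab_face 0.72 [632. 144.] [545.4 174.1 100. ]
scene tab_face 0.61 [340. 212.] [604.1  74.8 100. ]
wrist catch_top 0.7 [251. 244.] [587.1   9.2  94. ]
scene catch_top 0.78 [310. 220.] [610.4  -1.5  94. ]
wrist press 0.96 [315. 208.] [600.2  39.9   0. ]
scene press 0.83 [326. 246.] [609.5  38.6   0. ]
```

The scene camera shows the tab has moved (578 → 604 on its biased scale), so the bolt is following. Continuing to the stop.

```bash
python3 -m creep '[[-0.003,0,0,0],[-0.003,0,0,0],[-0.003,0,0,0],[0,0,0,0]]'
python3 -m creep '[[-0.002,0,0,0],[-0.002,0,0,0],[0,0,0,0]]'
```

```text
time_s: 12.8
position: [609.9, 38.0, 98.6]
tcp_rot: [-0.002, 0.018, 1.0, -0.0]
wrist_force: [-5.2, -0.0, 6.6]
grip_width: 0.607
gripper_force: 3.7
time_s: 13.18
position: [611.4, 38.0, 98.6]
tcp_rot: [-0.005, 0.017, 1.0, -0.0]
wrist_force: [-13.1, -0.6, 11.2]
grip_width: 0.603
gripper_force: 7.6
```

```bash
python3 -m creep '[[-0.002,0,0,0],[0,0,0,0]]'
python3 -m creep '[[-0.002,0,-0.0005,0],[0,0,0,0]]'
python3 - <<'E'
from h import *
im=vision.get_image('scene'); a=im['color'][170:270,250:400,::-1]
cv2.imwrite('pics/s3.png',cv2.resize(a,None,fx=5,fy=5,interpolation=cv2.INTER_CUBIC))
r=spotter.landmark_of('tab_face','scene')
for q in r[:2]: print(q['p'],q['location'],atz(im,q['location'],100))
E
```

```text
time_s: 13.42
position: [611.5, 38.0, 98.6]
tcp_rot: [-0.006, 0.017, 1.0, -0.0]
wrist_force: [-18.3, -0.8, 14.8]
grip_width: 0.604
gripper_force: 10.1
time_s: 13.68
position: [611.6, 38.0, 98.6]
tcp_rot: [-0.008, 0.017, 1.0, -0.0]
wrist_force: [-21.4, -0.6, 18.0]
grip_width: 0.601
gripper_force: 12.1
0.67 [338.2, 213.2] [607.3504191   70.62479397 100.        ]
```

View pics/s3.png

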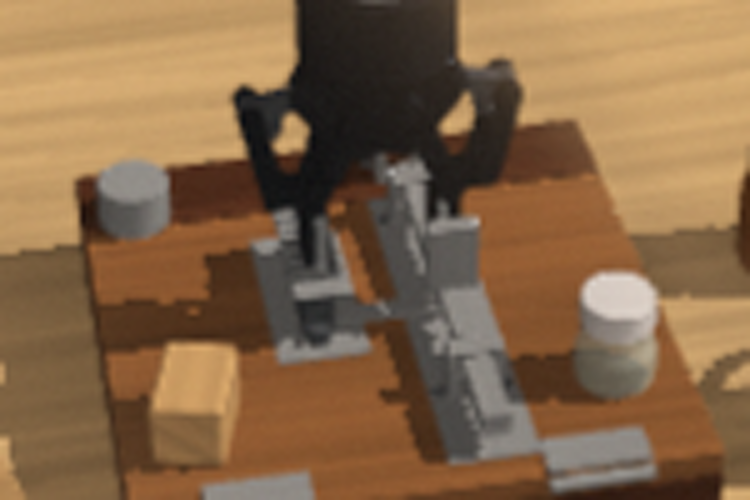

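The tab top edge is now at about px (336–346, 213), and the staples/keeper look clear. I check the travel from the pixel shift.

```bash
python3 - <<'E'
from h import *
im=vision.get_image('scene'); R=np.array(im['R']);t=np.array(im['t'])
old=cv2.imread('pics/scene0.png'); new=im['color'][:,:,::-1]
K=np.array([[im['fx'],0,im['cx']],[0,im['fy'],im['cy']],[0,0,1]])
rv=cv2.Rodrigues(R)[0]
def pr(P): return cv2.projectPoints(np.array(P,float),rv,t,K,np.array(im['D'],float))[0][:,0].round(1)
# tab rear face (x -5+s), corners
a=np.radians(-2)
w=lambda x,y,z:(605+x*np.cos(a)-y*np.sin(a),38.4+x*np.sin(a)+y*np.cos(a),z)
for s in (0,28,31,34): print(s,pr([w(-5+s,20,114),w(-5+s,46,114),w(-5+s,20,76),w(-5+s,46,76)]).tolist())
cv2.imwrite('pics/cmp.png',np.hstack([cv2.resize(x[190:240,310:370],None,fx=6.5,fy=6.5,interpolation=cv2.INTER_NEAREST) for x in (old,new)]))
E
```

```text
0 [[332.8, 207.8], [343.1, 206.5], [332.8, 220.0], [343.0, 218.7]]
28 [[335.1, 214.5], [345.6, 213.2], [335.1, 226.8], [345.4, 225.5]]
31 [[335.4, 215.2], [345.9, 213.9], [335.3, 227.5], [345.7, 226.2]]
34 [[335.6, 216.0], [346.2, 214.7], [335.6, 228.3], [345.9, 227.0]]
```

View pics/cmp.png

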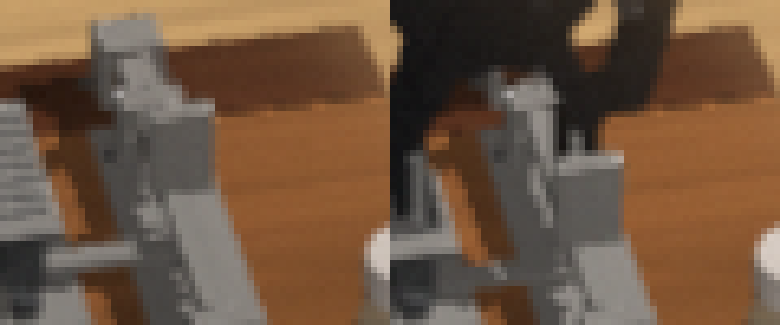

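The tab shifted by 8 px ≈ 33 mm, against a hard stop: fully open. I relax the push, then lift straight up.

```bash
python3 -m creep '[[0.003,0,0,0],[0,0,0,0]]'
python3 -m creep '[[0,0,-0.003,0],[0,0,-0.005,0],[0,0,-0.008,0],[0,0,-0.015,0],[0.003,0,-0.025,0],[0,0,-0.04,0],[0,0,-0.04,0],[0,0,0,0]]'
python3 wr.py w4
```

```text
time_s: 14.08
position: [611.4, 38.0, 98.7]
tcp_rot: [-0.005, 0.017, 1.0, -0.0]
wrist_force: [-13.3, -0.5, 10.0]
grip_width: 0.601
gripper_force: 8.2
time_s: 15.08
position: [616.8, 37.9, 239.4]
tcp_rot: [0.004, 0.018, 1.0, 0.0]
wrist_force: [0.5, -0.4, -0.3]
grip_width: 0.599
gripper_force: 0.0
[615.60181854  37.95140017 237.1598322 ] [1.92922564e-03 1.76260480e-02 9.99842776e-01 1.55965131e-04] [ 0.82198393 -0.59028922  0.13555623] 15.125 0.6025125947099698
wrist tab_face 0.89 [348. 202.] [624.1  69.  100. ]
scene tab_face 0.79 [339. 216.] [620.6  68.3 100. ]
wrist catch_top 0.94 [277. 170.] [589.4   6.1  94. ]
scene catch_top 0.91 [311. 217.] [600.9   3.9  94. ]
wrist press 0.97 [314. 165.] [603.8  39.9   0. ]
scene press 0.67 [326. 246.] [609.7  39.1   0. ]
```

View pics/w4.png

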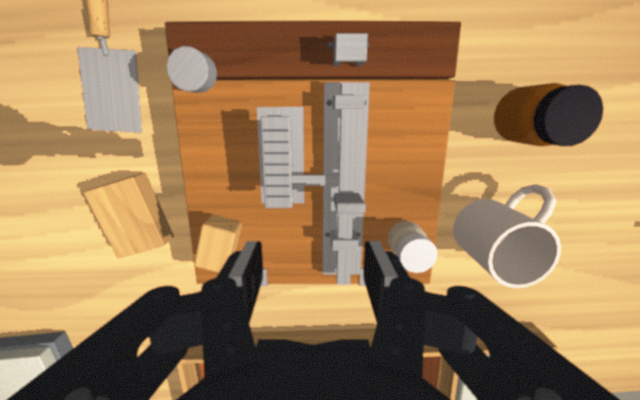

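The picture shows the bolt out of the keeper (keeper at (351,47), bolt end at (350,100)). The tab face is at x≈624, 33 mm of travel, the catch is up, and the bystanders are in place.

```bash
python3 -c "
from cell import arm; print(arm.finish_job())"
```

```text
the job is handed in; nothing more can be done
None
```

The job is handed in: the bolt is open (about 33 of 34 mm by camera, pushed against its end stop), the catch looks sprung back up in the last wrist picture, the bystanders look undisturbed and the arm is clear; no verdict came back.

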